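# Hook the brass filter cartridge out of the deep housing

## Task

With the red T-handled hook, lift the brass filter cartridge by its wire bail out of the deep grey housing and stand it upright in the blue tray, setting it down rather than dropping it; your fingers must not touch the cartridge. Leave the silver cartridge where it stands, and finally hang the hook back on its green stand as you found it.

Things in the scene. Friction and masses are not known exactly. Their poses are not given: they have to be found in the camera images.
- picker_grip (a point): Hook hanging upright. Point: centre of its red handle bar, 18 (x) by 124 (y) by 22 mm (z, up), to grip across x. 7 mm shank straight down; 7 mm thick foot, axis 130 mm below this point, runs along +x to an upturned tip, axis 30 mm from the shank's, top 118.5 mm below this point. Fixed green stand, left or right: the bar's ends rest in 38 mm slots on two posts 48 mm either side along y, tops at 140 mm.
- brass_cartridge: Brass-coloured closed can, 44 mm across, 26 mm high, 0.2 kg, with a fixed 5 mm wire bail. Origin: centre of its underside; z up. Bail: arch in its y-z plane, legs 37 mm apart, peak over the can's centre, wire's underside at z = 57 mm. +x points away from the robot within 27 degrees. It stands on a bay's floor, 8 mm above the bench, with 65 to 75 mm from its centre to the bay's near (-x) wall.
- steel_cartridge: Silver-coloured can shaped as the brass one, a bystander 70 mm beside it. Origin: centre of its underside. The fixed grey housing has two open bays; either holds the brass one. Each bay: 110 mm long (along the cans' x within 7 degrees), 62 mm wide, walls 8 mm (12 mm at the rim), rim 145 mm above the bench. The cans stand mid-width, about 15 mm beyond the bay's middle (+x).
- tray_in (a point): Centre of the inner floor of the fixed shallow blue tray, 4 mm above the bench. The tray is 160 mm square outside, 152 mm inside, rim 14 mm above the bench; x and y along its sides, z up. It may be on the left or the right.

How it is judged:
By the outcome, as a careful person would: the job done as asked, in the order asked, and still so for the second after the job is handed in, with the robot touching nothing.
It also fails if it takes over 72 s, if anything falls off the work surface, if the arm or the gripper's body presses on something with over 40 N, if the wrist force passes 120 N, or if a joint passes its speed limit or range.

## Robot

A 7-joint arm with a two-finger parallel gripper is mounted at the origin on the work surface. World frame = base frame: x ahead of the robot, y to its left, z up, the work surface at z = 0. Lengths are in m, angles in rad, forces in N, time in s.
With the tool pointing down it reaches from about 0.425 to 0.875 m from the base axis. Payload 4.7 kg.
Tool frame: the origin (TCP) lies midway between the tips of the shut fingers; the grasp point (between the pads) lies ctrl.grasp_offset behind it (ctrl.grasp_offset is the distance from the TCP to the grasp point, in m); z points along the fingers, y is the line along which they close (so a half turn about z gives the same grasp; the last joint's range is limited). The gripper opens to 87 mm and grips with 3 to 60 N. Pads are 19 mm wide; open, the fingers measure 117 mm over their backs; the gripper's body (75 mm by 190 mm) begins 51 mm behind the grasp point.
Start: joints at [0.014, 0.321, -0.07, 1.45, 0.023, 1.371, -0.057], TCP at [0.65, -0, 0.223] pointing down, gripper open.
Joint ranges: [-2.86, 2.86], [-0.3, 2.09], [-1.38, 1.24], [0.06, 2.45], [-1.56, 4.7], [0.09, 2.05], [-2.69, 2.69]. Speed limits (rad/s): [2.57, 2.57, 3.14, 3.14, 3.14, 3.14, 3.14].

## Interface

Orientations are given as a rotation vector (axis times angle).
In Python, from bench import ctrl gives the robot as it stands. The module is installed in compiled form; this text tells all that it offers.
- The arm moves only by the tool jog_arm, never from a script. Its argument "moves" is one flat list of numbers, 7 for each row, row after row: the shift along the tool's x, y, z in units of 30 cm (1.0 is 30 cm), then the turn, a rotation vector about the tool's x, y, z in units of 60 degrees (1.0 is 60 degrees), then the gripper's target within -1 to 1 (fully open at 1, half-way at 0, shut at -1). In form: [x, y, z, wx, wy, wz, fingers, x, y, z, wx, wy, wz, fingers, ...]. A call has exactly 8 rows; each row is the pose to reach, as a shift and turn from the pose commanded when the call began, along the tool's axes at that moment; what a row does not reach only later rows make up. A row lasts 1/8 s, in which the tool goes at most 62.5 mm and 10.7 degrees, less where a joint would pass 70% of its speed; a pose out of reach is approached as far as the arm can. A call with a number of a shift or a turn outside -1 to 1 is refused whole. A call with a gripper value outside its range is refused whole. The fingers move at their own pace and stop on an object; "newtons" is the grip in N (left out, the last holds). Time passes only in rows, so rows that repeat a pose let the fingers close, or fill a call up. It gives the time, the measured TCP pose, the force, the opening and the grip force at its end, in the units of the state.
- ctrl.get_state(): the state, without advancing time (a new reading comes with each control period).
- ctrl.get_image(name): name is "scene" or "side" or "wrist"; returns a dict with "pixels" (420x560x3 uint8, red, green, blue), "fx", "fy", "cx", "cy" (pixels), "xyz" and "rotation" of the camera in the world; the wrist camera has in their place "tool_from_camera" (4x4, takes a point from camera to tool coordinates, whose origin is the TCP and whose axes are the flange's). Camera axes: x right, y up, looking along -z (the intrinsics and any distortion apply to the point x, -y, -z); pixel columns grow to the right and rows downward; lengths in m; the calibration is good to about 2 mm. A picture is of the moment at which its call begins: read the wrist's pose just before it. There is no depth.
- ctrl.close_job(): hands the job in; it is judged then, once.
The state is a dict: "time": time; "joint_positions": joint angles; "qd": joint speeds; "joint_torque": joint torques, N m; "position": TCP position; "tool_rot": TCP orientation; "ft_force": force on the tool from outside, world axes, zero at the start; "torque": the same for the moment, N m; "grip_width": opening from 0.0 (shut) to 1.0 (fully open); "grip_force": force on a finger pad.
Only numpy, scipy, OpenCV 4.12 (cv2) and the standard library are available. Lean on these libraries where they do the work, as an engineer would, in place of code of your own. Each camera call takes 0.05 s, during which the arm holds its last target. There are 200 camera calls.

## Working session

There is one attempt and no reset: what is moved stays moved. The work goes in short steps, Python scripts to look and compute and a tool call to move; the robot and the scene stay as the last step left them, time stands still between calls to the robot, and variables do not carry over. Pictures are saved under pics/ and viewed, at most 10 in all, crops included, and the job is handed in when it is done.

Besides the shell and the picture viewer there is one more tool, called after "Request:" in YAML: its name, and indented under it one key for each argument. jog_arm: Moves the arm, as the interface text tells. Its arguments: {"type":"object","properties":{"moves":{"type":"array"},"newtons":{"type":"number"}},"required":["moves"]}

```bash
mkdir -p pics; cat > h.py <<'E'
import numpy as np, cv2
from scipy.spatial.transform import Rotation as R
from bench import ctrl
def snap(name,fn=None):
    s=ctrl.get_state(); im=ctrl.get_image(name)
    if fn: cv2.imwrite('pics/'+fn,cv2.cvtColor(im['pixels'],cv2.COLOR_RGB2BGR))
    if name=='wrist':
        T=np.eye(4);T[:3,:3]=R.from_rotvec(s['tool_rot']).as_matrix();T[:3,3]=s['position']
        C=T@np.array(im['tool_from_camera']); im['o']=C[:3,3]; im['R']=C[:3,:3]
    else:
        im['o']=np.array(im['xyz']); r=np.array(im['rotation']); im['R']=r if r.shape==(3,3) else R.from_rotvec(r).as_matrix()
    return im
def ray(im,u,v):
    d=im['R']@np.array([(u-im['cx'])/im['fx'],-(v-im['cy'])/im['fy'],-1]); return im['o'],d/np.linalg.norm(d)
def onz(im,u,v,z):
    o,d=ray(im,u,v); return o+d*(z-o[2])/d[2]
def proj(im,p):
    q=im['R'].T@(np.array(p)-im['o']); return im['cx']+im['fx']*q[0]/-q[2], im['cy']+im['fy']*q[1]/q[2]
def tri(a,ua,b,ub):
    (o1,d1),(o2,d2)=ray(a,*ua),ray(b,*ub)
    t=np.linalg.lstsq(np.c_[d1,-d2],o2-o1,rcond=None)[0]; p,q=o1+d1*t[0],o2+d2*t[1]
    return (p+q)/2,np.linalg.norm(p-q)
E
python3 - <<'E'
from h import *
print({k:v for k,v in ctrl.get_image('scene').items() if k!='pixels'})
s=ctrl.get_state();print(s, ctrl.grasp_offset)
for n in ['scene','side','wrist']: im=snap(n,n+'0.png')
print(im.keys(), im['tool_from_camera'], im['o'],im['R'])
a=[cv2.imread(f'pics/{n}0.png') for n in ['scene','side']]
E
```

```text
{'fx': 473.4114590108014, 'fy': 473.4114590108014, 'cx': 272.61286919855, 'cy': 205.30394375197588, 'xyz': array([ 0.83571141, -0.17894257,  1.14319375]), 'rotation': array([0.27584307, 0.15235293, 0.96787779])}
{'time': 0.05, 'joint_positions': array([ 0.01407562,  0.32181637, -0.07009911,  1.45165212,  0.02258868,
        1.37081299, -0.05689141]), 'qd': array([-0.00104621, -0.00257978,  0.00033443, -0.0003108 ,  0.0008842 ,
       -0.00059452, -0.00091207]), 'joint_torque': array([ 3.93668470e-04, -4.92996633e+01, -4.06096056e-01, -3.13702726e+01,
       -6.43643481e-02,  3.99306079e-02,  9.36966762e-05]), 'position': array([ 6.49449786e-01, -2.12725634e-05,  2.21477423e-01]), 'tool_rot': array([-2.22044974e+00, -2.22061500e+00,  2.20122630e-03]), 'ft_force': array([-0.33403672,  0.42224176,  0.53732102]), 'torque': array([-0.01441227, -0.00850545, -0.00225231]), 'grip_force': 0.0, 'grip_width': 1.0017993519602066} 0.0187
dict_keys(['pixels', 'fx', 'fy', 'cx', 'cy', 'tool_from_camera', 'o', 'R']) [[-1.39441635e-04  9.51954877e-01  3.06238294e-01  8.45958335e-02]
 [ 9.99999981e-01  1.73889753e-04 -8.52067394e-05  7.52839229e-04]
 [-1.34364672e-04  3.06238276e-01 -9.51954884e-01 -1.61678927e-01]
 [ 0.00000000e+00  0.00000000e+00  0.00000000e+00  1.00000000e+00]] [0.65056535 0.08456059 0.3833992 ] [[ 9.99999119e-01 -3.01284886e-04  1.29262371e-03]
 [-1.09198040e-04  9.51918600e-01  3.06351051e-01]
 [-1.32277149e-03 -3.06350922e-01  9.51917729e-01]]
```

View pictures.

View pics/scene0.png

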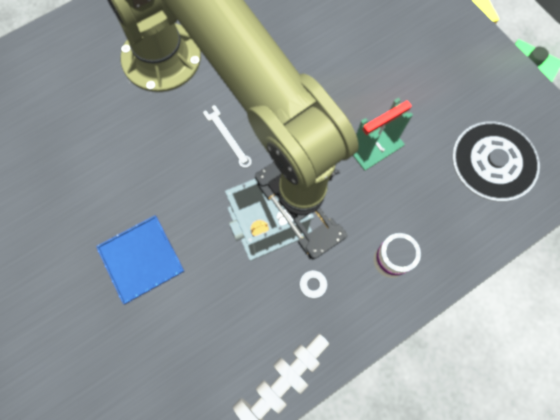

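View pics/side0.png

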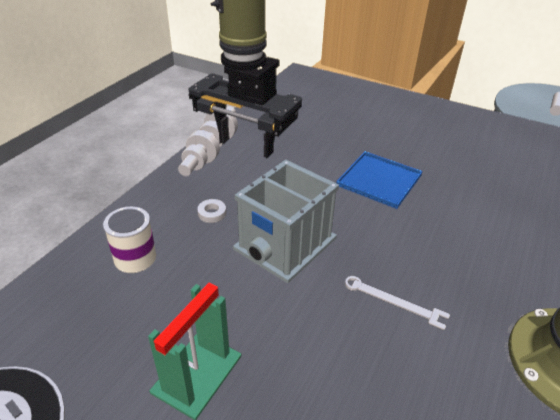

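```bash
python3 - <<'E'
from h import *
A=snap('scene');B=snap('side')
def mask(im,lo,hi,lo2=None,hi2=None):
    h=cv2.cvtColor(im['pixels'],cv2.COLOR_RGB2HSV); m=cv2.inRange(h,lo,hi)
    if lo2: m|=cv2.inRange(h,lo2,hi2)
    return m
def big(m):
    c=max(cv2.findContours(m,cv2.RETR_EXTERNAL,cv2.CHAIN_APPROX_NONE)[0],key=cv2.contourArea); return c
res={}
for n,im in (('A',A),('B',B)):
    r=big(mask(im,(0,150,100),(6,255,255),(174,150,100),(180,255,255)))
    M=cv2.moments(r); rc=cv2.minAreaRect(r)
    b=big(mask(im,(105,150,60),(125,255,255)))
    if n=='A': rb=b
    res[n]=(M['m10']/M['m00'],M['m01']/M['m00']); print(n,res[n],rc,cv2.boxPoints(rc).round().tolist(),'tray',cv2.minAreaRect(b))
    pts=cv2.boxPoints(cv2.minAreaRect(b)); 
    q=np.array([onz(im,*p,0.012)[:2] for p in b[:,0,:]],np.float32)
    print('tray xy',cv2.minAreaRect(q))
    q=np.array([onz(im,*p,0.16)[:2] for p in r[:,0,:]],np.float32); print('bar on z=.16',cv2.minAreaRect(q))
print('bar tri',tri(A,res['A'],B,res['B']))
m=mask(A,(15,120,100),(28,255,255)); m[:, :200]=0; m[:190]=0;m[260:]=0;m[:,330:]=0
c=big(m); M=cv2.moments(c); u=(M['m10']/M['m00'],M['m01']/M['m00']); print('brass',u,cv2.contourArea(c),onz(A,*u,0.034))
w=snap('wrist')
print(w['fx'],w['cx'],w['cy'])
def up(im,x0,y0,x1,y1,s):return cv2.resize(im['pixels'][y0:y1,x0:x1,::-1],None,fx=s,fy=s,interpolation=cv2.INTER_CUBIC)
cv2.imwrite('pics/c1.png',np.hstack([up(A,215,165,315,265,4),up(B,230,155,340,255,3.64)[:400] if 0 else cv2.resize(B['pixels'][155:285,230:345,::-1],(400,400))]))
E
```

```text
A (383.1760683760684, 121.86666666666666) ((386.09869384765625, 118.26432037353516), (7.581826210021973, 50.99775314331055), 61.38954162597656) [[362.0, 127.0], [407.0, 103.0], [410.0, 109.0], [366.0, 134.0]] tray ((139.2572021484375, 259.5608215332031), (62.518768310546875, 67.70716094970703), 62.7004280090332)
tray xy ((0.470625638961792, -0.3278399407863617), (0.15654663741588593, 0.15637445449829102), 85.57905578613281)
bar on z=.16 ((0.551238477230072, 0.3234920799732208), (0.12407179176807404, 0.018220335245132446), 85.95150756835938)
B (185.3977104874446, 318.54837518463813) ((185.7401580810547, 317.3180847167969), (18.28164291381836, 87.03817749023438), 41.905941009521484) [[150.0, 344.0], [208.0, 279.0], [222.0, 291.0], [163.0, 356.0]] tray ((378.39691162109375, 177.76803588867188), (75.67277526855469, 43.221073150634766), 21.037511825561523)
tray xy ((0.4682732820510864, -0.31943175196647644), (0.17069004476070404, 0.1614292412996292), 85.671630859375)
bar on z=.16 ((0.5436292290687561, 0.33411526679992676), (0.13110356032848358, 0.028191210702061653), 87.66183471679688)
bar tri (array([0.55172103, 0.32528982, 0.1387768 ]), np.float64(0.008216427516689629))
brass (255.83333333333331, 227.45333333333332) 25.0 [ 0.56923173 -0.05452908  0.034     ]
314.6229810568643 278.0849462525246 211.40293448733848
```

View pics/wrist0.png

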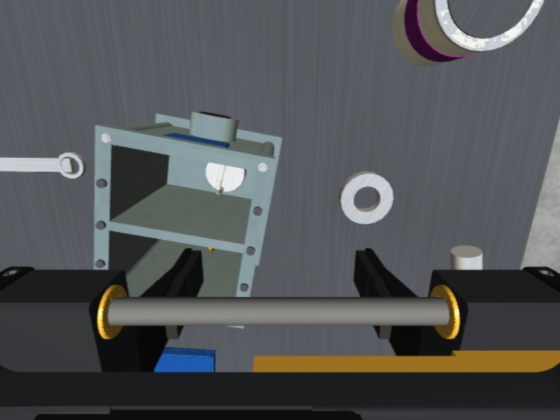

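View pics/c1.png

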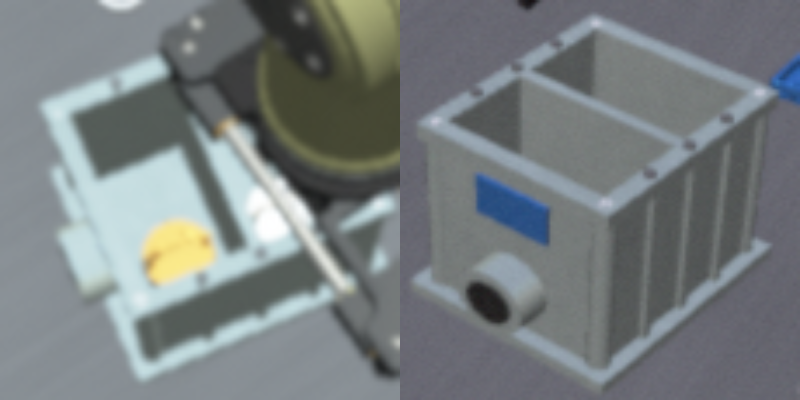

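Request:
jog_arm:
  moves: [-0.1, -0.07, -0.07, 0, 0, 0, 1, -0.2, -0.14, -0.14, 0, 0, 0, 1, -0.3, -0.2, -0.2, 0, 0, 0, 1, -0.4, -0.27, -0.27, 0, 0, 0, 1, -0.4, -0.27, -0.27, 0, 0, 0, 1, -0.4, -0.27, -0.27, 0, 0, 0, 1, -0.4, -0.27, -0.27, 0, 0, 0, 1, -0.4, -0.27, -0.27, 0, 0, 0, 1]

```text
time: 1.35
position: [0.5692, -0.1189, 0.3027]
tool_rot: [-2.219, -2.223, 0.001]
ft_force: [0.3, 0.1, 0.2]
grip_width: 1.0
grip_force: 0.0
```

```bash
python3 - <<'E'
from h import *
s=ctrl.get_state();print(s['position'],s['time'])
w=snap('wrist','w1.png'); A=snap('scene')
for n,im in (('w',w),):
    h=cv2.cvtColor(im['pixels'],cv2.COLOR_RGB2HSV); m=cv2.inRange(h,(15,120,100),(28,255,255))
    for c in cv2.findContours(m,cv2.RETR_EXTERNAL,cv2.CHAIN_APPROX_NONE)[0]:
        if cv2.contourArea(c)>60: 
            b=cv2.boundingRect(c);print(b,cv2.contourArea(c))
E
```

```text
[ 0.56918385 -0.1188806   0.30274865] 1.35
(253, 351, 307, 21) 5037.5
(443, 286, 17, 53) 258.0
(97, 286, 18, 53) 275.0
(268, 106, 32, 34) 818.0
```

View pics/w1.png

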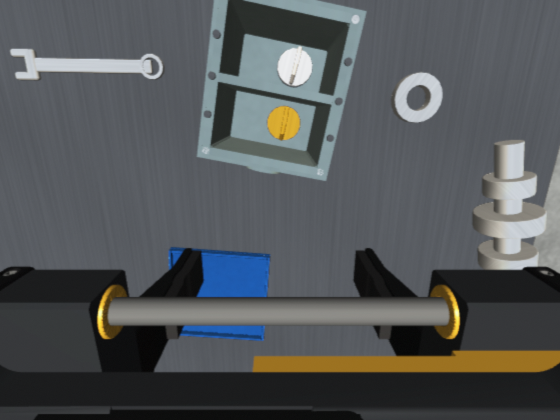

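```bash
python3 - <<'E'
from h import *
w=snap('wrist')
h=cv2.cvtColor(w['pixels'],cv2.COLOR_RGB2HSV); m=cv2.inRange(h,(15,120,60),(28,255,255)); m[200:]=0
ys,xs=np.nonzero(m)
print('brass center mean',onz(w,xs.mean(),ys.mean(),.034))
hull=cv2.convexHull(np.c_[xs,ys].astype(np.int32)); q=np.array([onz(w,*p,.034)[:2] for p in hull[:,0]],np.float32)
print('circle',cv2.minEnclosingCircle(q), w['o'])
# rim
for p in [(206,150),(320,172),(355,19),(324,178)]: print(p,onz(w,*p,.145))
cv2.imwrite('pics/c2.png',cv2.resize(w['pixels'][0:200,190:380,::-1],None,fx=3,fy=3,interpolation=cv2.INTER_CUBIC))
E
```

```text
brass center mean [ 0.57640437 -0.04970466  0.034     ]
circle ((0.5762795805931091, -0.05016782134771347), 0.021786971017718315) [ 0.56993637 -0.03482105  0.46472373]
(206, 150) [ 0.49736065 -0.07291628  0.145     ]
(320, 172) [ 0.61280274 -0.09510788  0.145     ]
(355, 19) [0.63826614 0.04271663 0.145     ]
(324, 178) [ 0.61719188 -0.10135632  0.145     ]
```

View pics/c2.png

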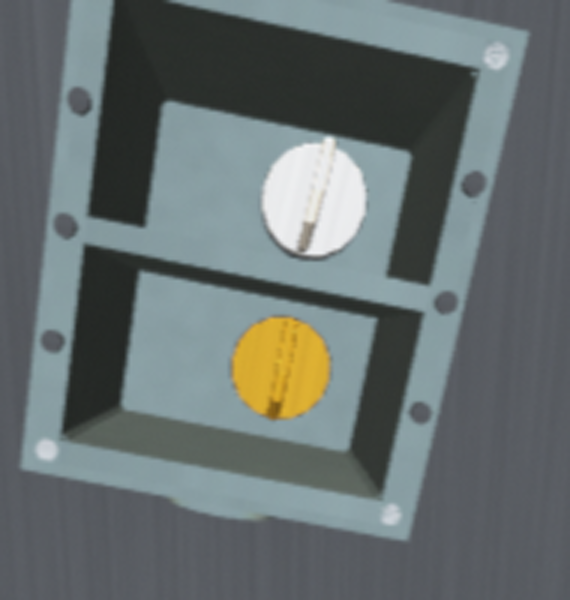

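Request:
jog_arm:
  moves: [0.15, -0.01, 0, 0, 0, 0, 1, 0.3, -0.02, 0, 0, 0, 0, 1, 0.45, -0.03, 0, 0, 0, 0, 1, 0.6, -0.04, 0, 0, 0, 0, 1, 0.75, -0.05, 0, 0, 0, 0, 1, 0.9, -0.06, 0, 0, 0, 0, 1, 1.0, -0.06, 0, 0, 0, 0, 1, 1.0, -0.06, 0, 0, 0, 0, 1]

```text
time: 2.5
position: [0.5501, 0.1836, 0.3033]
tool_rot: [-2.214, -2.227, -0.001]
ft_force: [1.0, -0.4, -0.9]
grip_width: 1.003
grip_force: 0.0
```

Request:
jog_arm:
  moves: [0.12, 0, 0, 0, 0, 0, 1, 0.24, 0, 0, 0, 0, 0, 1, 0.36, 0, 0, 0, 0, 0, 1, 0.48, 0, 0, 0, 0, 0, 1, 0.48, 0, 0, 0, 0, 0, 1, 0.48, 0, 0, 0, 0, 0, 1, 0.48, 0, 0, 0, 0, 0, 1, 0.48, 0, 0, 0, 0, 0, 1]

```text
time: 3.5
position: [0.5515, 0.3227, 0.3038]
tool_rot: [2.223, 2.219, 0.0]
ft_force: [0.2, -0.6, -0.1]
grip_width: 1.003
grip_force: 0.0
```

```bash
cat > bar.py <<'E'
from h import *
def red(im):
    h=cv2.cvtColor(im['pixels'],cv2.COLOR_RGB2HSV); m=cv2.inRange(h,(0,150,60),(6,255,255))|cv2.inRange(h,(174,150,60),(180,255,255))
    c=max(cv2.findContours(m,cv2.RETR_EXTERNAL,cv2.CHAIN_APPROX_NONE)[0],key=cv2.contourArea)
    return c[:,0]
def barat(im,z):
    r=cv2.minAreaRect(np.array([onz(im,*p,z)[:2] for p in red(im)],np.float32)); return r
E
python3 - <<'E'
from bar import *
s=ctrl.get_state();print(s['position'],s['time'],R.from_rotvec(s['tool_rot']).as_matrix().round(3).tolist())
w=snap('wrist','w2.png');A=snap('scene','s2.png');B=snap('side')
for z in (.15,.16,.165): print(z,barat(w,z),barat(A,z))
for n,im in (('w',w),('A',A),('B',B)): print(n,cv2.minAreaRect(red(im)))
c=[np.mean(cv2.boxPoints(cv2.minAreaRect(red(i))),0) for i in (w,A,B)]
print(tri(w,c[0],A,c[1]),tri(w,c[0],B,c[2]),tri(A,c[1],B,c[2]))
E
```

```text
[0.55154864 0.32265007 0.30381096] 3.5 [[0.002, 1.0, 0.001], [1.0, -0.002, -0.0], [-0.0, 0.001, -1.0]]
0.15 ((0.5486928820610046, 0.32566601037979126), (0.12883147597312927, 0.018756447359919548), 87.6554183959961) ((0.5483450889587402, 0.32860228419303894), (0.12533368170261383, 0.01840561255812645), 85.95154571533203)
0.16 ((0.5488094091415405, 0.3282540738582611), (0.12474749237298965, 0.018161911517381668), 87.65543365478516) ((0.551238477230072, 0.3234920799732208), (0.12407179176807404, 0.018220335245132446), 85.95150756835938)
0.165 ((0.5488677024841309, 0.3295481204986572), (0.12270550429821014, 0.017864573746919632), 87.6554183959961) ((0.5526851415634155, 0.3209369480609894), (0.12344077974557877, 0.018127605319023132), 85.95149993896484)
w ((275.0025939941406, 189.40460205078125), (19.020198822021484, 121.20038604736328), 1.562225103378296)
A ((386.09869384765625, 118.26432037353516), (7.581826210021973, 50.99775314331055), 61.38954162597656)
B ((185.72579956054688, 317.3058776855469), (18.126415252685547, 87.03760528564453), 41.87786865234375)
(array([0.54864096, 0.32903549, 0.14906011]), np.float64(0.0013161366253740215)) (array([0.54984598, 0.33040917, 0.14928523]), np.float64(0.0023947994752005148)) (array([0.54920761, 0.33020609, 0.14861525]), np.float64(0.0034818631589098995))
```

View pics/w2.png

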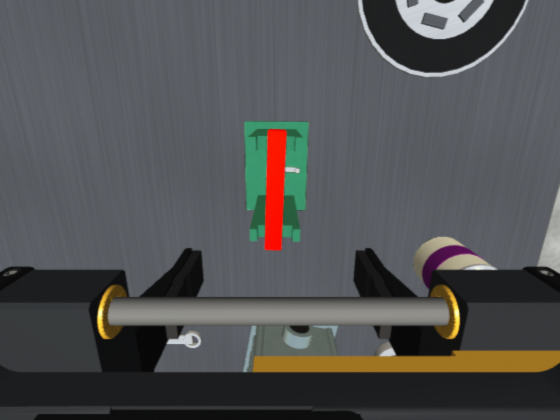

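Request:
jog_arm:
  moves: [0.018, -0.01, 0.1, 0, 0, 0.04, 1, 0.018, -0.01, 0.2, 0, 0, 0.04, 1, 0.018, -0.01, 0.3, 0, 0, 0.04, 1, 0.018, -0.01, 0.4, 0, 0, 0.04, 1, 0.018, -0.01, 0.48, 0, 0, 0.04, 1, 0.018, -0.01, 0.54, 0, 0, 0.04, 1, 0.018, -0.01, 0.57, 0, 0, 0.04, 1, 0.018, -0.01, 0.57, 0, 0, 0.04, 1]

```text
time: 4.65
position: [0.548, 0.3293, 0.1323]
tool_rot: [-2.267, -2.174, 0.001]
ft_force: [-1.0, -0.8, 0.6]
grip_width: 1.003
grip_force: 0.0
```

```bash
python3 - <<'E'
from bar import *
s=ctrl.get_state();print(s['position'],s['time'],s['ft_force'])
w=snap('wrist','w3.png');B=snap('side','b3.png')
for z in (.16,.161): print(z,barat(w,z))
a=w['pixels'][60:420,:,::-1]; b=cv2.resize(B['pixels'][230:420,100:300,::-1],(380,360)); 
cv2.imwrite('pics/c3.png',cv2.resize(np.hstack([a,b]),(800,306)))
E
```

```text
[0.54795786 0.32928798 0.13234153] 4.65 [-0.98762452 -0.77289123  0.61817286]
0.16 ((0.5501033663749695, 0.35954082012176514), (0.06577686220407486, 0.017803223803639412), 87.59322357177734)
0.161 ((0.5501198172569275, 0.3599461317062378), (0.06528598070144653, 0.01767043210566044), 87.59317016601562)
```

View pics/c3.png

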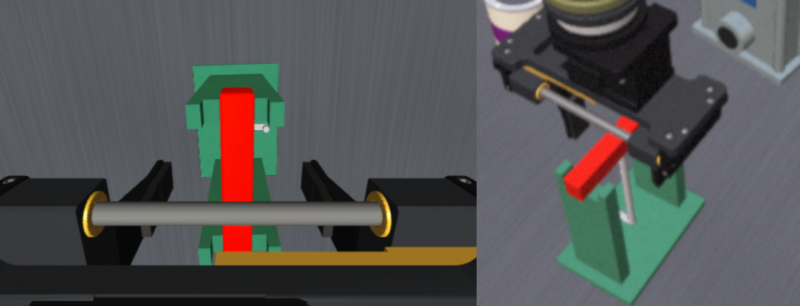

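Request:
jog_arm:
  moves: [0, 0.003, 0, 0, 0, 0, -1, 0, 0.003, 0, 0, 0, 0, -1, 0, 0.003, 0, 0, 0, 0, -1, 0, 0.003, 0, 0, 0, 0, -1, 0, 0.003, 0, 0, 0, 0, -1, 0, 0.003, 0, 0, 0, 0, -1, 0, 0.003, 0, 0, 0, 0, -1, 0, 0.003, 0, 0, 0, 0, -1]
  newtons: 45

```text
time: 5.75
position: [0.5488, 0.3293, 0.1325]
tool_rot: [-2.267, -2.174, 0.0]
ft_force: [-0.4, 0.0, 0.1]
grip_width: 0.202
grip_force: 45.0
```

```bash
python3 - <<'E'
from bar import *
s=ctrl.get_state();print(s['position'],s['tool_rot'],s['time'],s['ft_force'],s['grip_width'],s['grip_force'],s['joint_positions'])
w=snap('wrist','w4.png');print(barat(w,.16))
E
```

```text
[0.54882043 0.32932186 0.13252848] [-2.26742503e+00 -2.17440872e+00  2.93305348e-04] 5.75 [-0.39013889  0.01624675  0.06872351] 0.2015013306776465 44.999870331957936 [-0.3415706   0.37193092 -0.30183773  1.58110164  0.11585737  1.20639579
 -0.70723525]
((0.5510074496269226, 0.3594829738140106), (0.06598839908838272, 0.01842590793967247), 87.08981323242188)
```

Request:
jog_arm:
  moves: [0, 0, -0.03, 0, 0, 0, -1, 0, 0, -0.1, 0, 0, 0, -1, 0, 0, -0.2, 0, 0, 0, -1, 0, 0, -0.32, 0, 0, 0, -1, 0, 0, -0.44, 0, 0, 0, -1, 0, 0, -0.55, 0, 0, 0, -1, 0, 0, -0.63, 0, 0, 0, -1, 0, 0, -0.65, 0, 0, 0, -1]

```text
time: 6.8
position: [0.5494, 0.3298, 0.3298]
tool_rot: [2.267, 2.174, 0.005]
ft_force: [-0.3, 0.7, -1.8]
grip_width: 0.202
grip_force: 45.0
```

```bash
cat > st.py <<'E'
from bar import *
def goto(p,yaw):
    """print tool-frame shift (units) and wz (units) from the present pose to TCP p, hook yaw (deg), tool down"""
    s=ctrl.get_state(); r=R.from_rotvec(s['tool_rot']); t=R.from_matrix(np.array([[0,1,0],[1,0,0],[0,0,-1.]])); t=R.from_euler('z',yaw,degrees=True)*t
    d=r.inv().apply(np.array(p)-s['position'])/.3; q=(r.inv()*t).as_rotvec()/np.radians(60)
    print('now',s['position'].round(4),'t',s['time'],'F',s['ft_force'].round(1),'g',round(s['grip_width'],3)); print('shift',d.round(3),'turn',q.round(3))
E
python3 - <<'E'
from st import *
goto((.5317,-.0422,.325),-10)
A=snap('scene');B=snap('side'); s=ctrl.get_state()
for n,im in (('A',A),('B',B)): print(n,cv2.minAreaRect(red(im)),proj(im,s['position']+[0,0,.0175]))
E
```

```text
now [0.5494 0.3298 0.3298] t 6.8 F [-0.3  0.7 -1.8] g 0.202
shift [-1.241 -0.007  0.014] turn [ 0.003 -0.002  0.127]
A ((396.9999694824219, 75.50000762939453), (10.555245399475098, 28.798879623413086), 55.619659423828125) (np.float64(409.3341314396909), np.float64(70.41032182252098))
B ((151.20887756347656, 227.97869873046875), (23.564712524414062, 55.4544792175293), 49.184913635253906) (np.float64(171.08949914923377), np.float64(213.47765538963247))
```

Request:
jog_arm:
  moves: [-0.05, 0, 0, 0, 0, 0.02, -1, -0.15, 0, 0, 0, 0, 0.04, -1, -0.3, 0, 0, 0, 0, 0.06, -1, -0.45, 0, 0, 0, 0, 0.08, -1, -0.6, 0, 0, 0, 0, 0.1, -1, -0.75, 0, 0, 0, 0, 0.127, -1, -0.85, -0.007, 0.014, 0, 0, 0.127, -1, -0.9, -0.007, 0.014, 0, 0, 0.127, -1]

```text
time: 7.9
position: [0.5345, 0.0564, 0.3222]
tool_rot: [-2.411, -2.013, 0.003]
ft_force: [-0.5, 0.7, -1.2]
grip_width: 0.203
grip_force: 45.0
```

```bash
python3 - <<'E'
from st import *
goto((.5317,-.0422,.325),-10)
w=snap('wrist','w5.png')
h=cv2.cvtColor(w['pixels'],cv2.COLOR_RGB2HSV); m=cv2.inRange(h,(15,120,60),(28,255,255))
for c in cv2.findContours(m,cv2.RETR_EXTERNAL,cv2.CHAIN_APPROX_NONE)[0]:
    if cv2.contourArea(c)>60: print(cv2.boundingRect(c))
E
```

```text
now [0.5345 0.0564 0.3222] t 7.9 F [-0.5  0.7 -1.2] g 0.203
shift [-0.325  0.049 -0.009] turn [-0.002  0.001 -0.005]
(111, 350, 337, 23)
(319, 285, 12, 54)
(227, 285, 10, 54)
```

Request:
jog_arm:
  moves: [-0.08, 0.01, 0, 0, 0, 0, -1, -0.16, 0.02, 0, 0, 0, 0, -1, -0.24, 0.03, 0, 0, 0, 0, -1, -0.3, 0.045, -0.009, 0, 0, -0.005, -1, -0.325, 0.049, -0.009, 0, 0, -0.005, -1, -0.325, 0.049, -0.009, 0, 0, -0.005, -1, -0.325, 0.049, -0.009, 0, 0, -0.005, -1, -0.325, 0.049, -0.009, 0, 0, -0.005, -1]

```text
time: 8.95
position: [0.533, -0.0378, 0.326]
tool_rot: [-2.4, -2.027, -0.0]
ft_force: [0.4, 0.0, -1.0]
grip_width: 0.201
grip_force: 45.0
```

```bash
python3 - <<'E'
from st import *
goto((.5317,-.0422,.325),-10)
w=snap('wrist','w6.png');A=snap('scene','s6.png');B=snap('side','b6.png')
a=cv2.resize(A['pixels'][140:290,190:340,::-1],(400,400)); b=cv2.resize(B['pixels'][60:290,170:400,::-1],(400,400))
cv2.imwrite('pics/c6.png',np.hstack([a,b]))
E
```

```text
now [ 0.533  -0.0378  0.326 ] t 8.95 F [ 0.4  0.  -1. ] g 0.201
shift [-0.015 -0.002  0.003] turn [-0.    -0.     0.006]
```

View pics/c6.png

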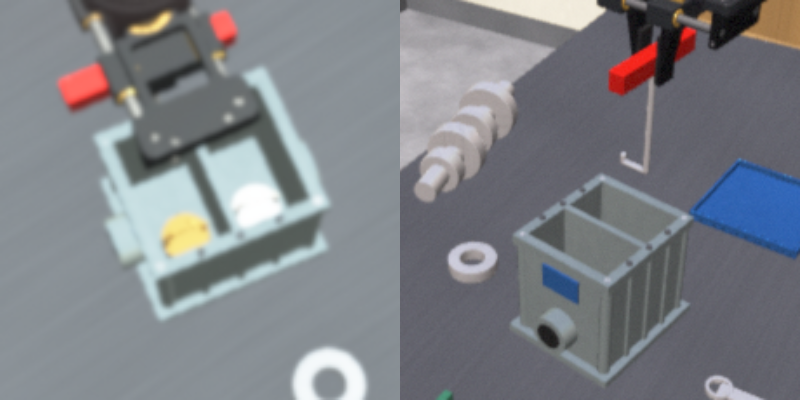

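```bash
python3 - <<'E'
from st import *
A=snap('scene');B=snap('side')
h=cv2.cvtColor(A['pixels'],cv2.COLOR_RGB2HSV); m=cv2.inRange(h,(15,80,100),(32,255,255)); m[:205]=0;m[260:]=0;m[:,:230]=0;m[:,300:]=0
ys,xs=np.nonzero(m); print(len(xs),xs.min(),xs.max(),ys.min(),ys.max(),'centre',onz(A,xs.mean(),ys.mean(),.036), 'proj est',proj(A,(.576,-.05,.034)),xs.mean(),ys.mean())
s=ctrl.get_state(); H=s['position']+[0,0,.0175]; x=np.array([np.cos(np.radians(10)),-np.sin(np.radians(10)),0])
for n,p in (('corner',H-[0,0,.13]),('tip',H+.03*x-[0,0,.1185]),('shank mid',H-[0,0,.07])): print(n,proj(B,p))
g=cv2.cvtColor(B['pixels'],cv2.COLOR_RGB2GRAY).astype(int)
for r in (115,125,135,143): print(r,g[r,295:325].tolist())
for c in (301,304,308): print('col',c,g[145:168,c].tolist())
E
```

```text
179 251 267 221 235 centre [ 0.5731646  -0.04873836  0.036     ] proj est (np.float64(258.93904852171795), np.float64(228.67938215352896)) 258.69832402234636 227.24581005586592
corner (np.float64(310.73953465089335), np.float64(157.72545787096982))
tip (np.float64(298.0576577950653), np.float64(146.74673506714473))
shank mid (np.float64(312.8158166739299), np.float64(129.670150773453))
115 [100, 93, 93, 94, 98, 100, 101, 103, 102, 103, 105, 99, 101, 103, 102, 100, 103, 115, 155, 156, 138, 108, 101, 102, 101, 104, 104, 99, 101, 99]
125 [100, 100, 100, 101, 103, 104, 103, 103, 99, 106, 103, 102, 105, 101, 102, 102, 106, 148, 157, 145, 117, 101, 99, 101, 100, 103, 99, 98, 100, 102]
135 [100, 100, 99, 97, 99, 99, 99, 101, 102, 99, 98, 99, 100, 96, 99, 109, 136, 156, 150, 125, 103, 102, 101, 97, 99, 99, 100, 100, 105, 101]
143 [101, 99, 101, 100, 99, 98, 99, 98, 98, 100, 100, 101, 99, 100, 100, 117, 153, 154, 137, 100, 98, 98, 103, 100, 101, 102, 98, 97, 99, 100]
col 301 [98, 101, 97, 103, 102, 104, 131, 179, 202, 196, 149, 107, 99, 103, 102, 104, 105, 102, 99, 99, 104, 113, 141]
col 304 [100, 101, 103, 101, 103, 102, 101, 110, 173, 201, 200, 163, 118, 101, 101, 102, 103, 102, 98, 101, 96, 102, 105]
col 308 [98, 100, 99, 99, 98, 102, 102, 101, 106, 125, 176, 195, 191, 150, 109, 102, 100, 98, 101, 101, 102, 101, 103]
```

Request:
jog_arm:
  moves: [-0.015, -0.005, 0.02, 0, 0, 0.006, -1, -0.015, -0.005, 0.1, 0, 0, 0.006, -1, -0.015, -0.005, 0.2, 0, 0, 0.006, -1, -0.015, -0.005, 0.3, 0, 0, 0.006, -1, -0.015, -0.005, 0.4, 0, 0, 0.006, -1, -0.015, -0.005, 0.49, 0, 0, 0.006, -1, -0.015, -0.005, 0.55, 0, 0, 0.006, -1, -0.015, -0.005, 0.56, 0, 0, 0.006, -1]

```text
time: 10.2
position: [0.5299, -0.0432, 0.1568]
tool_rot: [-2.407, -2.016, 0.003]
ft_force: [0.4, 0.2, -1.8]
grip_width: 0.203
grip_force: 45.0
```

```bash
python3 - <<'E'
from st import *
# shank at bail centre -15 mm along hook x
x=np.array([np.cos(np.radians(10)),-np.sin(np.radians(10))]); t=np.array([.5755,-.050])-.015*x; print(t)
goto((*t,.158),-10)
E
```

```text
[ 0.56072788 -0.04739528]
now [ 0.5299 -0.0432  0.1568] t 10.2 F [ 0.4  0.2 -1.8] g 0.203
shift [ 0.004  0.104 -0.004] turn [-0.002  0.    -0.002]
```

Request:
jog_arm:
  moves: [0, 0.01, -0.003, 0, 0, 0, -1, 0.002, 0.025, -0.004, 0, 0, 0, -1, 0.003, 0.04, -0.004, 0, 0, 0, -1, 0.004, 0.06, -0.004, 0, 0, 0, -1, 0.004, 0.08, -0.004, 0, 0, 0, -1, 0.004, 0.095, -0.004, 0, 0, 0, -1, 0.004, 0.104, -0.004, 0, 0, 0, -1, 0.004, 0.104, -0.004, 0, 0, 0, -1]

```text
time: 11.2
position: [0.5618, -0.0474, 0.1592]
tool_rot: [-2.408, -2.018, 0.0]
ft_force: [0.1, 0.7, -1.4]
grip_width: 0.202
grip_force: 45.0
```

```bash
python3 - <<'E'
from st import *
goto((.5607,-.0474,.176),-10)
w=snap('wrist','w7.png');A=snap('scene','s7.png')
cv2.imwrite('pics/c7.png',cv2.resize(A['pixels'][170:270,210:310,::-1],(400,400)))
h=cv2.cvtColor(A['pixels'],cv2.COLOR_RGB2HSV); m=cv2.inRange(h,(15,80,100),(32,255,255)); m[:205]=0;m[260:]=0;m[:,:230]=0;m[:,300:]=0
ys,xs=np.nonzero(m); print(len(xs),xs.mean(),ys.mean())
E
```

```text
now [ 0.5618 -0.0474  0.1592] t 11.2 F [ 0.1  0.7 -1.4] g 0.202
shift [-0.001 -0.004 -0.056] turn [-0.     0.    -0.001]
17 261.47058823529414 217.7058823529412
```

Request:
jog_arm:
  moves: [0, 0, -0.015, 0, 0, 0, -1, 0, 0, -0.03, 0, 0, 0, -1, 0, 0, -0.04, 0, 0, 0, -1, 0, 0, -0.05, 0, 0, 0, -1, 0, 0, -0.06, 0, 0, 0, -1, 0, 0, -0.075, 0, 0, 0, -1, 0, 0, -0.1, 0, 0, 0, -1, 0, 0, -0.1, 0, 0, 0, -1]

```text
time: 12.3
position: [0.5623, -0.0474, 0.1903]
tool_rot: [2.407, 2.017, 0.002]
ft_force: [-0.1, 0.2, -3.2]
grip_width: 0.202
grip_force: 45.0
```

```bash
python3 - <<'E'
from st import *
goto((.5607,-.0474,.176),-10)
print([ctrl.get_state()['torque'].round(3)])
A=snap('scene','s8.png');B=snap('side')
h=cv2.cvtColor(A['pixels'],cv2.COLOR_RGB2HSV); m=cv2.inRange(h,(15,80,100),(32,255,255)); m[:190]=0;m[260:]=0;m[:,:230]=0;m[:,300:]=0
ys,xs=np.nonzero(m); print(len(xs),xs.mean(),ys.mean())
E
```

```text
now [ 0.5623 -0.0474  0.1903] t 12.3 F [-0.1  0.2 -3.2] g 0.202
shift [-0.001 -0.005  0.048] turn [ 0.002 -0.    -0.001]
[array([-0.015,  0.026, -0.081])]
48 253.5 197.79166666666666
```

Request:
jog_arm:
  moves: [0, 0, -0.03, 0, 0, 0, -1, 0, 0, -0.09, 0, 0, 0, -1, 0, 0, -0.17, 0, 0, 0, -1, 0, 0, -0.26, 0, 0, 0, -1, 0, 0, -0.35, 0, 0, 0, -1, 0, 0, -0.44, 0, 0, 0, -1, 0, 0, -0.51, 0, 0, 0, -1, 0, 0, -0.55, 0, 0, 0, -1]

```text
time: 13.4
position: [0.5622, -0.0473, 0.3569]
tool_rot: [2.406, 2.016, 0.004]
ft_force: [0.0, -0.4, -5.0]
grip_width: 0.203
grip_force: 45.0
```

Request:
jog_arm:
  moves: [0, 0, 0, 0, 0, 0, -1, 0, 0, 0, 0, 0, 0, -1, 0, 0, 0, 0, 0, 0, -1, 0, 0, 0, 0, 0, 0, -1, 0, 0, 0, 0, 0, 0, -1, 0, 0, 0, 0, 0, 0, -1, 0, 0, 0, 0, 0, 0, -1, 0, 0, 0, 0, 0, 0, -1]

```text
time: 14.4
position: [0.5617, -0.0474, 0.3543]
tool_rot: [2.408, 2.018, 0.0]
ft_force: [-0.1, 0.3, -3.6]
grip_width: 0.202
grip_force: 45.0
```

```bash
python3 - <<'E'
from st import *
goto((.5607,-.0474,.35),-10)
w=snap('wrist','w9.png');A=snap('scene','s9.png');B=snap('side','b9.png')
a=cv2.resize(A['pixels'][120:290,180:350,::-1],(400,400)); b=cv2.resize(B['pixels'][60:290,170:400,::-1],(400,400))
cv2.imwrite('pics/c9.png',np.hstack([a,b]))
E
```

```text
now [ 0.5617 -0.0474  0.3543] t 14.4 F [-0.1  0.3 -3.6] g 0.202
shift [-0.001 -0.003  0.014] turn [ 0.     0.    -0.001]
```

View pics/c9.png

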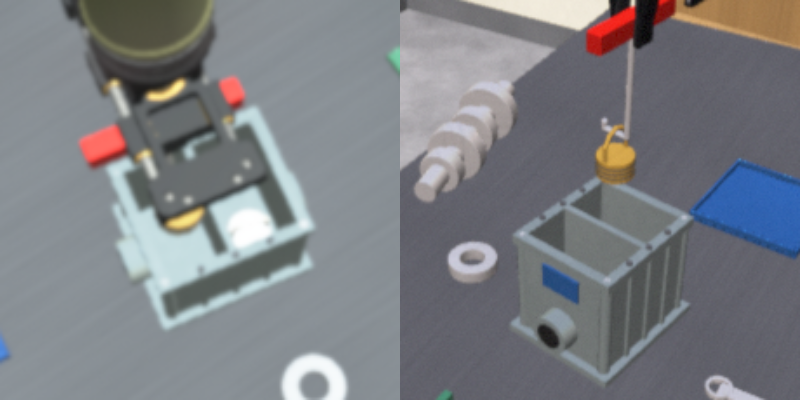

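```bash
python3 - <<'E'
from st import *
goto((.4552,-.3234,.3543),-10)
E
```

```text
now [ 0.5617 -0.0474  0.3543] t 14.55 F [-0.3 -0.2 -3.3] g 0.201
shift [-0.968 -0.189  0.   ] turn [ 0.     0.    -0.001]
```

Request:
jog_arm:
  moves: [-0.005, -0.001, 0, 0, 0, 0, -1, -0.019, -0.004, 0, 0, 0, 0, -1, -0.042, -0.008, 0, 0, 0, 0, -1, -0.072, -0.014, 0, 0, 0, 0, -1, -0.108, -0.021, 0, 0, 0, 0, -1, -0.151, -0.03, 0, 0, 0, 0, -1, -0.199, -0.039, 0, 0, 0, 0, -1, -0.251, -0.049, 0, 0, 0, 0, -1]

```text
time: 15.55
position: [0.5336, -0.1201, 0.3543]
tool_rot: [2.408, 2.017, -0.0]
ft_force: [1.0, -0.0, -3.0]
grip_width: 0.2
grip_force: 45.0
```

Request:
jog_arm:
  moves: [-0.055, -0.011, 0, 0, 0, 0, -1, -0.113, -0.022, 0, 0, 0, 0, -1, -0.172, -0.034, 0, 0, 0, 0, -1, -0.233, -0.046, 0, 0, 0, 0, -1, -0.294, -0.057, 0, 0, 0, 0, -1, -0.353, -0.069, 0, 0, 0, 0, -1, -0.411, -0.08, 0, 0, 0, 0, -1, -0.467, -0.091, 0, 0, 0, 0, -1]

```text
time: 16.55
position: [0.4822, -0.2532, 0.3543]
tool_rot: [2.408, 2.018, 0.0]
ft_force: [-0.9, -0.9, -3.4]
grip_width: 0.2
grip_force: 45.0
```

Request:
jog_arm:
  moves: [-0.051, -0.01, 0, 0, 0, 0, -1, -0.1, -0.019, 0, 0, 0, 0, -1, -0.142, -0.028, 0, 0, 0, 0, -1, -0.179, -0.035, 0, 0, 0, 0, -1, -0.209, -0.041, 0, 0, 0, 0, -1, -0.231, -0.045, 0, 0, 0, 0, -1, -0.246, -0.048, 0, 0, 0, 0, -1, -0.251, -0.049, 0, 0, 0, 0, -1]

```text
time: 17.55
position: [0.455, -0.3238, 0.3543]
tool_rot: [2.408, 2.018, 0.0]
ft_force: [-0.1, -0.1, -3.9]
grip_width: 0.205
grip_force: 45.0
```

```bash
python3 - <<'E'
from st import *
goto((.4552,-.3234,.20),-10)
A=snap('scene','s10.png');B=snap('side','b10.png');w=snap('wrist','w10.png')
s=ctrl.get_state();c=s['position']+[.0148,-.0026,.0175-.1835+.026]
for n,im in (('A',A),('B',B)):
    h=cv2.cvtColor(im['pixels'],cv2.COLOR_RGB2HSV); m=cv2.inRange(h,(15,120,80),(28,255,255))
    print(n,'pred top',np.round(proj(im,c),1),'pred bottom',np.round(proj(im,c-[0,0,.026]),1))
    for k in cv2.findContours(m,cv2.RETR_EXTERNAL,cv2.CHAIN_APPROX_NONE)[0]:
        if cv2.contourArea(k)>15: print(cv2.boundingRect(k))
E
```

```text
now [ 0.455  -0.3238  0.3543] t 17.55 F [-0.1 -0.1 -3.9] g 0.205
shift [0.001 0.    0.514] turn [ 0.    -0.    -0.001]
A pred top [112.8 238.5] pred bottom [117.  241.4]
(110, 231, 13, 18)
B pred top [393.  101.8] pred bottom [391.  112.3]
(421, 44, 41, 55)
(406, 12, 56, 79)
(413, 6, 9, 18)
(445, 0, 8, 9)
(321, 0, 88, 117)
```

Request:
jog_arm:
  moves: [0, 0, 0.02, 0, 0, 0, -1, 0, 0, 0.08, 0, 0, 0, -1, 0, 0, 0.17, 0, 0, 0, -1, 0, 0, 0.27, 0, 0, 0, -1, 0, 0, 0.37, 0, 0, 0, -1, 0, 0, 0.45, 0, 0, 0, -1, 0, 0, 0.5, 0, 0, 0, -1, 0, 0, 0.52, 0, 0, 0, -1]

```text
time: 18.7
position: [0.4545, -0.3232, 0.1969]
tool_rot: [-2.407, -2.017, 0.001]
ft_force: [-0.9, -0.1, -2.8]
grip_width: 0.203
grip_force: 45.0
```

Request:
jog_arm:
  moves: [0, 0, 0.01, 0, 0, 0, -1, 0, 0, 0.02, 0, 0, 0, -1, 0, 0, 0.03, 0, 0, 0, -1, 0, 0, 0.04, 0, 0, 0, -1, 0, 0, 0.05, 0, 0, 0, -1, 0, 0, 0.06, 0, 0, 0, -1, 0, 0, 0.07, 0, 0, 0, -1, 0, 0, 0.07, 0, 0, 0, -1]

```text
time: 19.7
position: [0.4548, -0.3236, 0.1769]
tool_rot: [-2.408, -2.017, 0.0]
ft_force: [-0.3, -0.1, -3.8]
grip_width: 0.203
grip_force: 45.0
```

```bash
python3 - <<'E'
from st import *
goto((.4552,-.3234,.17),-10)
E
```

```text
now [ 0.4548 -0.3236  0.1769] t 19.7 F [-0.3 -0.1 -3.8] g 0.203
shift [0.001 0.001 0.023] turn [-0.    -0.    -0.001]
```

Request:
jog_arm:
  moves: [0, 0, 0.005, 0, 0, 0, -1, 0, 0, 0.01, 0, 0, 0, -1, 0, 0, 0.015, 0, 0, 0, -1, 0, 0, 0.02, 0, 0, 0, -1, 0, 0, 0.025, 0, 0, 0, -1, 0, 0, 0.03, 0, 0, 0, -1, 0, 0, 0.035, 0, 0, 0, -1, 0, 0, 0.04, 0, 0, 0, -1]

```text
time: 20.7
position: [0.4553, -0.3237, 0.1655]
tool_rot: [2.407, 2.017, 0.001]
ft_force: [0.6, 1.0, -1.0]
grip_width: 0.201
grip_force: 45.0
```

Request:
jog_arm:
  moves: [0, 0, 0.005, 0, 0, 0, -1, 0, 0, 0.01, 0, 0, 0, -1, 0, 0, 0.015, 0, 0, 0, -1, 0, 0, 0.02, 0, 0, 0, -1, 0, 0, 0.02, 0, 0, 0, -1, 0, 0, 0.02, 0, 0, 0, -1, 0, 0, 0.02, 0, 0, 0, -1, 0, 0, 0.02, 0, 0, 0, -1]

```text
time: 21.7
position: [0.4551, -0.3237, 0.1594]
tool_rot: [2.408, 2.018, 0.0]
ft_force: [-0.0, -0.6, -1.0]
grip_width: 0.202
grip_force: 45.0
```

```bash
python3 - <<'E'
from st import *
goto((.4552,-.3234,.154),-10)
A=snap('scene','s11.png');B=snap('side','b11.png')
for n,im in (('A',A),('B',B)):
    h=cv2.cvtColor(im['pixels'],cv2.COLOR_RGB2HSV); m=cv2.inRange(h,(15,120,80),(28,255,255))
    c=np.array((.4698,-.326,.03)); print(n,'pred top',np.round(proj(im,c),1),'bottom',np.round(proj(im,c-[0,0,.026]),1))
    for k in cv2.findContours(m,cv2.RETR_EXTERNAL,cv2.CHAIN_APPROX_NONE)[0]:
        if cv2.contourArea(k)>15: print(cv2.boundingRect(k))
E
```

```text
now [ 0.4551 -0.3237  0.1594] t 21.7 F [-0.  -0.6 -1. ] g 0.202
shift [0.001 0.    0.018] turn [ 0.     0.    -0.001]
A pred top [138.1 256.3] bottom [141.  258.4]
(135, 251, 11, 14)
B pred top [380.4 169.9] bottom [378.8 178.5]
(373, 158, 17, 26)
(381, 84, 35, 14)
(379, 74, 13, 6)
(428, 0, 38, 86)
(319, 0, 80, 76)
```

Request:
jog_arm:
  moves: [0, 0, 0.006, 0, 0, 0, -1, 0, 0, 0.012, 0, 0, 0, -1, 0, 0, 0.018, 0, 0, 0, -1, 0, 0, 0.018, 0, 0, 0, -1, 0, -0.01, 0.018, 0, 0, 0, -1, 0, -0.025, 0.018, 0, 0, 0, -1, 0, -0.045, 0.018, 0, 0, 0, -1, 0, -0.065, 0.018, 0, 0, 0, -1]

```text
time: 22.8
position: [0.4353, -0.3202, 0.1539]
tool_rot: [2.408, 2.017, 0.0]
ft_force: [-0.0, -0.6, -0.9]
grip_width: 0.196
grip_force: 45.0
```

Request:
jog_arm:
  moves: [0, -0.02, 0, 0, 0, 0, -1, 0, -0.04, 0, 0, 0, 0, -1, 0, -0.06, 0, 0, 0, 0, -1, 0, -0.08, 0, 0, 0, 0, -1, 0, -0.09, 0, 0, 0, 0, -1, 0, -0.09, 0, 0, 0, 0, -1, 0, -0.09, 0, 0, 0, 0, -1, 0, -0.09, 0, 0, 0, 0, -1]

```text
time: 23.8
position: [0.4094, -0.3155, 0.1539]
tool_rot: [2.408, 2.018, -0.0]
ft_force: [0.1, 0.3, -1.6]
grip_width: 0.201
grip_force: 45.0
```

```bash
python3 - <<'E'
from st import *
goto((.4552,-.3234,.154),-10)
A=snap('scene','s12.png');B=snap('side','b12.png')
for n,im in (('A',A),('B',B)):
    h=cv2.cvtColor(im['pixels'],cv2.COLOR_RGB2HSV); m=cv2.inRange(h,(15,120,80),(28,255,255))
    for k in cv2.findContours(m,cv2.RETR_EXTERNAL,cv2.CHAIN_APPROX_NONE)[0]:
        if cv2.contourArea(k)>15: print(n,cv2.boundingRect(k))
E
```

```text
now [ 0.4094 -0.3155  0.1539] t 23.8 F [ 0.1  0.3 -1.6] g 0.201
shift [ 0.001  0.155 -0.   ] turn [ 0.     0.    -0.001]
A (129, 251, 17, 14)
B (373, 158, 17, 26)
B (400, 92, 37, 15)
B (397, 82, 15, 7)
B (450, 27, 12, 36)
B (320, 0, 104, 81)
```

Request:
jog_arm:
  moves: [0, -0.005, -0.04, 0, 0, 0, -1, 0, -0.005, -0.12, 0, 0, 0, -1, 0, -0.005, -0.22, 0, 0, 0, -1, 0, 0, -0.32, 0, 0, 0, -1, 0, 0, -0.42, 0, 0, 0, -1, 0, 0, -0.51, 0, 0, 0, -1, 0, 0, -0.57, 0, 0, 0, -1, 0, 0, -0.59, 0, 0, 0, -1]

```text
time: 24.9
position: [0.4095, -0.3158, 0.3322]
tool_rot: [2.407, 2.016, 0.001]
ft_force: [-0.6, 0.1, -2.1]
grip_width: 0.201
grip_force: 45.0
```

```bash
python3 - <<'E'
from st import *
goto((.5488,.3293,.33),-2.4)
A=snap('scene','s13.png');B=snap('side','b13.png')
for n,im in (('A',A),('B',B)):
    h=cv2.cvtColor(im['pixels'],cv2.COLOR_RGB2HSV); m=cv2.inRange(h,(15,120,80),(28,255,255))
    for k in cv2.findContours(m,cv2.RETR_EXTERNAL,cv2.CHAIN_APPROX_NONE)[0]:
        if cv2.contourArea(k)>15: print(n,cv2.boundingRect(k))
E
```

```text
now [ 0.4095 -0.3158  0.3322] t 24.9 F [-0.6  0.1 -2.1] g 0.201
shift [2.198 0.081 0.006] turn [ 0.002  0.001 -0.128]
A (129, 251, 17, 14)
B (373, 158, 17, 26)
B (426, 44, 37, 54)
B (441, 31, 18, 32)
B (432, 24, 10, 17)
B (408, 5, 51, 14)
B (318, 0, 109, 90)
```

Request:
jog_arm:
  moves: [0.04, 0.01, 0, 0, 0, 0, -1, 0.12, 0.02, 0, 0, 0, 0, -1, 0.24, 0.03, 0, 0, 0, 0, -1, 0.36, 0.04, 0, 0, 0, 0, -1, 0.48, 0.05, 0, 0, 0, 0, -1, 0.6, 0.06, 0, 0, 0, 0, -1, 0.72, 0.07, 0, 0, 0, 0, -1, 0.84, 0.08, 0, 0, 0, 0, -1]

```text
time: 26.0
position: [0.4767, -0.0693, 0.3298]
tool_rot: [-2.406, -2.018, 0.002]
ft_force: [0.2, -0.5, -2.3]
grip_width: 0.202
grip_force: 45.0
```

Request:
jog_arm:
  moves: [0.12, 0, 0, 0, 0, -0.01, -1, 0.24, 0, 0, 0, 0, -0.02, -1, 0.36, 0, 0, 0, 0, -0.04, -1, 0.48, 0, 0, 0, 0, -0.06, -1, 0.6, 0, 0, 0, 0, -0.08, -1, 0.71, 0, 0, 0, 0, -0.1, -1, 0.8, 0, 0, 0, 0, -0.12, -1, 0.86, 0, 0, 0, 0, -0.128, -1]

```text
time: 27.0
position: [0.5217, 0.1842, 0.3302]
tool_rot: [-2.265, -2.176, 0.002]
ft_force: [0.5, -0.0, -0.8]
grip_width: 0.204
grip_force: 45.0
```

```bash
python3 - <<'E'
from st import *
goto((.5488,.3293,.33),-2.4)
E
```

```text
now [0.5217 0.1842 0.3302] t 27.0 F [ 0.5 -0.  -0.8] g 0.204
shift [0.487 0.071 0.   ] turn [-0.001  0.     0.002]
```

Request:
jog_arm:
  moves: [0.08, 0.01, 0, 0, 0, 0, -1, 0.18, 0.03, 0, 0, 0, 0, -1, 0.28, 0.045, 0, 0, 0, 0, -1, 0.37, 0.06, 0, 0, 0, 0, -1, 0.44, 0.068, 0, 0, 0, 0, -1, 0.475, 0.071, 0, 0, 0, 0.002, -1, 0.487, 0.071, 0, 0, 0, 0.002, -1, 0.487, 0.071, 0, 0, 0, 0.002, -1]

```text
time: 28.0
position: [0.5497, 0.3268, 0.3309]
tool_rot: [2.27, 2.171, -0.001]
ft_force: [-0.4, 0.4, -1.5]
grip_width: 0.204
grip_force: 45.0
```

```bash
python3 - <<'E'
from st import *
goto((.5488,.3293,.1325),-2.4)
w=snap('wrist'); print(barat(w,.3302+.028))
w4=cv2.imread('pics/w4.png')
h=cv2.cvtColor(w4,cv2.COLOR_BGR2HSV); m=cv2.inRange(h,(0,150,60),(6,255,255))|cv2.inRange(h,(174,150,60),(180,255,255))
print('bar in hand px: at grasp',cv2.boundingRect(m),'now',cv2.boundingRect(red(w)))
E
```

```text
now [0.5497 0.3268 0.3309] t 28.0 F [-0.4  0.4 -1.5] g 0.204
shift [ 0.009 -0.003  0.661] turn [ 0.     0.001 -0.003]
((0.5517364144325256, 0.3569239377975464), (0.06597086042165756, 0.018521850928664207), 87.41522979736328)
bar in hand px: at grasp (258, 163, 41, 193) now (258, 163, 41, 135)
```

Request:
jog_arm:
  moves: [0.009, -0.003, 0.03, 0, 0, 0, -1, 0.009, -0.003, 0.12, 0, 0, 0, -1, 0.009, -0.003, 0.23, 0, 0, 0, -1, 0.009, -0.003, 0.34, 0, 0, 0, -1, 0.009, -0.003, 0.45, 0, 0, 0, -1, 0.009, -0.003, 0.54, 0, 0, 0, -1, 0.009, -0.003, 0.59, 0, 0, 0, -1, 0.009, -0.003, 0.61, 0, 0, 0, -1]

```text
time: 29.05
position: [0.5485, 0.3298, 0.1471]
tool_rot: [-2.27, -2.172, 0.001]
ft_force: [-0.4, -0.2, -0.8]
grip_width: 0.203
grip_force: 45.0
```

```bash
python3 - <<'E'
from st import *
goto((.5488,.3293,.1325),-2.4)
E
```

```text
now [0.5485 0.3298 0.1471] t 29.05 F [-0.4 -0.2 -0.8] g 0.203
shift [-0.002  0.001  0.049] turn [-0.001  0.001 -0.002]
```

Request:
jog_arm:
  moves: [-0.002, 0.001, 0.01, 0, 0, 0, -1, -0.002, 0.001, 0.02, 0, 0, 0, -1, -0.002, 0.001, 0.03, 0, 0, 0, -1, -0.002, 0.001, 0.037, 0, 0, 0, -1, -0.002, 0.001, 0.042, 0, 0, 0, -1, -0.002, 0.001, 0.046, 0, 0, 0, -1, -0.002, 0.001, 0.049, 0, 0, 0, -1, -0.002, 0.001, 0.049, 0, 0, 0, -1]

```text
time: 30.05
position: [0.549, 0.3296, 0.1331]
tool_rot: [2.27, 2.172, -0.0]
ft_force: [-0.8, -0.3, -0.9]
grip_width: 0.199
grip_force: 45.0
```

```bash
python3 - <<'E'
from st import *
goto((.5488,.3293,.1325),-2.4)
E
```

```text
now [0.549  0.3296 0.1331] t 30.05 F [-0.8 -0.3 -0.9] g 0.199
shift [-0.001 -0.001  0.002] turn [ 0.     0.    -0.002]
```

Request:
jog_arm:
  moves: [0, 0, 0.002, 0, 0, 0, -1, 0, 0, 0.002, 0, 0, 0, -1, 0, 0, 0.004, 0, 0, 0, -1, 0, 0, 0.004, 0, 0, 0, -1, 0, 0, 0.005, 0, 0, 0, -1, 0, 0, 0.005, 0, 0, 0, -1, 0, 0, 0.005, 0, 0, 0, -1, 0, 0, 0.005, 0, 0, 0, -1]

```text
time: 31.05
position: [0.5491, 0.3296, 0.1325]
tool_rot: [2.27, 2.172, 0.001]
ft_force: [-1.8, -2.2, 5.2]
grip_width: 0.203
grip_force: 45.0
```

Request:
jog_arm:
  moves: [0, 0, -0.002, 0, 0, 0, -1, 0, 0, -0.002, 0, 0, 0, -0.4, 0, 0, -0.002, 0, 0, 0, 0, 0, 0, -0.002, 0, 0, 0, 0.5, 0, 0, -0.002, 0, 0, 0, 1, 0, 0, -0.002, 0, 0, 0, 1, 0, 0, -0.002, 0, 0, 0, 1, 0, 0, -0.002, 0, 0, 0, 1]

```text
time: 32.05
position: [0.549, 0.3296, 0.1323]
tool_rot: [2.27, 2.172, 0.0]
ft_force: [-0.3, -0.2, -0.7]
grip_width: 0.9
grip_force: 0.0
```

```bash
python3 - <<'E'
from st import *
goto((.5515,.3227,.3038),0)
print(barat(snap('wrist'),.16))
E
```

```text
now [0.549  0.3296 0.1323] t 32.05 F [-0.3 -0.2 -0.7] g 0.9
shift [-0.023  0.009 -0.572] turn [ 0.    -0.    -0.042]
((0.5510318279266357, 0.3599191904067993), (0.06576132029294968, 0.017808998003602028), 87.39067077636719)
```

Bar sits within 1 mm of where it was found; retreat to the first viewing pose and compare.

Request:
jog_arm:
  moves: [0, 0, -0.03, 0, 0, 0, 1, 0, 0, -0.1, 0, 0, 0, 1, 0, 0, -0.2, 0, 0, 0, 1, 0, 0, -0.3, 0, 0, 0, 1, 0, 0.009, -0.42, 0, 0, -0.042, 1, -0.02, 0.009, -0.53, 0, 0, -0.042, 1, -0.023, 0.009, -0.572, 0, 0, -0.042, 1, -0.023, 0.009, -0.572, 0, 0, -0.042, 1]

```text
time: 33.1
position: [0.5516, 0.3229, 0.3045]
tool_rot: [2.221, 2.221, 0.002]
ft_force: [-0.2, 0.1, 0.2]
grip_width: 1.001
grip_force: 0.0
```

```bash
python3 - <<'E'
from st import *
goto((.5515,.3227,.3038),0)
w=snap('wrist');A=snap('scene');B=snap('side')
print(barat(w,.16),cv2.minAreaRect(red(w)),cv2.minAreaRect(red(B)))
for n,im in (('A',A),('B',B)):
    h=cv2.cvtColor(im['pixels'],cv2.COLOR_RGB2HSV); m=cv2.inRange(h,(15,120,80),(28,255,255))
    for k in cv2.findContours(m,cv2.RETR_EXTERNAL,cv2.CHAIN_APPROX_NONE)[0]:
        if cv2.contourArea(k)>15: print(n,cv2.boundingRect(k))
# silver can in the scene: bright blob in the housing, now vs the frame before the lift
o=cv2.imread('pics/s6.png')[...,::-1]
for n,i in (('before',o),('now',A['pixels'])):
    h=cv2.cvtColor(np.ascontiguousarray(i),cv2.COLOR_RGB2HSV); m=cv2.inRange(h,(0,0,225),(180,25,255)); m[:200]=0;m[240:]=0;m[:,:268]=0;m[:,300:]=0
    y,x=np.nonzero(m);print(n,len(x),x.mean(),y.mean())
E
```

```text
now [0.5516 0.3229 0.3045] t 33.1 F [-0.2  0.1  0.2] g 1.001
shift [-0.001 -0.     0.002] turn [ 0.001 -0.001 -0.   ]
((0.5496299266815186, 0.3284767270088196), (0.12477226555347443, 0.018120113760232925), 87.55342102050781) ((275.04937744140625, 189.33030700683594), (18.633216857910156, 121.00128936767578), 2.815556764602661) ((185.7246856689453, 317.73809814453125), (17.831195831298828, 87.72454071044922), 43.567901611328125)
A (129, 251, 17, 14)
B (113, 178, 11, 13)
B (102, 165, 58, 23)
B (373, 158, 17, 26)
B (424, 45, 38, 54)
B (319, 0, 147, 90)
before 266 284.9548872180451 216.06766917293234
now 264 285.0151515151515 216.13257575757575
```

```bash
python3 -c "
from bench import ctrl
print(ctrl.close_job())"
```

```text
the job is handed in; nothing more can be done
None
```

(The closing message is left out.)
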